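Re-set the stay of an extraction vent flap

TASK

The spring-loaded flap of the extraction box is propped open by its stay, a flat bar with its middle hole over the pin on top of the box. Take the stay by its red ball knob, lift it off the pin and drop another of its holes over the pin so that the flap points at the green dot, the bar lying fully down on the pin's collar and holding the flap by itself when you let go. Feel for the pin gently rather than forcing the bar against it, do not let the flap swing shut, and leave the bottle, the valve block and the small pot where they are.

Things in the scene. Friction and masses are not known exactly. Their poses are not given: they have to be found in the camera images.
- vent: White sheet-metal extraction box, 200 (x) x 240 (y) x 120 mm high, fixed on the bench, with a thin base plate in front; origin under its middle at bench height, z up. Its louvred flap is on the +x face, turns about an upright hinge at (110, 105) mm in this frame, lies along -y of the hinge when shut and swings out to +x.
- flap (a joint): Flap opening in rad, 0 at the stay's middle hole with the pin in the middle of its plate: more = wider; -0.470 = shut; about -0.21 on hole 1, +0.22 on hole 3. A spring pulls the flap shut, so it pushes the stay along its length, away from the flap, with 3 to 5 N. The stay's pivot is on the flap's top edge, 150 mm from the hinge axis.
- knob (a point): Centre of the red 24 mm ball knob on the stay's free end, 25 mm above the bar's mid-plane, on an 8 mm stem. x points along the bar from the flap to the free end, y across it, z up. Behind the knob (-x), on the bar's centre line: hole 3 at 32 mm, hole 2 (middle, in use at the start) at 60 mm, hole 1 (nearest the flap) at 88 mm, the pivot on the flap at 178 mm.
- stay (a joint): Tilt of the stay in rad: 0 = level (lying on the collar), more = free end lifted; off the pin it sinks to -0.055. Flat aluminium bar 32 x 6 mm, 0.13 to 0.25 kg; holes 1 and 3 are round, 7.8 mm; hole 2 is a wide opening, 16 mm along x 19 mm across. Its pivot, in the bar's mid-plane 133 mm above the bench, lets it swing sideways and tilt up, not twist.
- pin_plate: Brass plate 56 x 52 mm on the box's top; origin at its middle, 120 mm above the bench, at (60, -25) mm in the box's frame. On it a fixed upright steel pin, 6 mm thick, with a 24 mm brass collar whose top, 130 mm above the bench, carries the seated bar; the tip, not chamfered, is 13 mm higher. The pin was clamped by hand off the plate's middle, by up to 4 mm in x and 6 mm in y: find it by feel.
- green_dot_center (a point): Middle of the green dot (24 mm disc) on the base plate: the flap's free edge must point at it. It lies either at (164, -98) mm in the box's frame, the narrow opening that hole 1 gives, or at (243, -57) mm, the wide opening that hole 3 gives. A red dot lies on the other place.
- cleaner: Clear plastic bottle, 60 mm across, 160 mm high, standing beside the box; origin under it. Leave it alone.
- valve: Aluminium valve block 70 x 35 x 30 mm with two 18 mm fittings on top, lying beside the box; origin under it. Leave it alone.
- pot: Small amber pot, 34 mm across, 42 mm high, standing on the box's top; origin under it. Leave it alone.

How it is judged:
By the outcome, as a careful person would: the job done as asked, in the order asked, and still so for the second after the job is handed in, with the robot touching nothing.
It also fails if it takes over 64 s, if anything falls off the work surface, if the arm or the gripper's body presses on something with over 40 N, if the wrist force passes 120 N, or if a joint passes its speed limit or range.

ROBOT

A 7-joint arm with a two-finger parallel gripper is mounted at the origin on the work surface. World frame = base frame: x ahead of the robot, y to its left, z up, the work surface at z = 0. Lengths are in m, angles in rad, forces in N, time in s.
With the tool pointing down it reaches from about 0.4 to 0.85 m from the base axis. Payload 4.4 kg.
Tool frame: the origin (TCP) lies on the centre line of the jaws, within the pads' length; the fingertips stand 19 mm ahead of it and the grasp point (between the pads) is the TCP (env.tip_reach is the distance from the TCP to the fingertips, in m); z points along the fingers, y is the line along which they close (so a half turn about z gives the same grasp; the last joint's range is limited). The gripper opens to 94 mm and grips with 3 to 60 N. Pads are 16 mm wide; open, the fingers measure 119 mm over their backs; the gripper's body (75 mm by 177 mm) begins 78 mm behind the grasp point.
Start: joints at [1.196, 0.628, 0.038, 1.517, -0.027, 0.996, -0.02], TCP at [0.198, -0.619, 0.224] pointing down, gripper open.
Joint ranges: [-3.06, 3.06], [-0.37, 2.12], [-1.25, 1.32], [0.18, 2.47], [-1.1, 4.24], [0.23, 1.98], [-2.94, 2.94]. Speed limits (rad/s): [2.57, 2.57, 3.14, 3.14, 3.14, 3.14, 3.14].

INTERFACE

Orientations are given as a unit quaternion [x, y, z, w].
In Python, from bench import env, get_image, job, find_in, cut_out gives the robot as it stands.
- The arm moves only by the tool apply_moves, never from a script. Its argument "targets" is a list that holds one entry, the list of rows, each a list of 5 numbers: the shift along the tool's x, y, z in m, then the turn about the tool's z in degrees, then the opening, from 0 (shut) to 1 (fully open). A call has exactly 10 rows; each row shifts and turns the commanded pose from where the row before left it, along the tool's axes as they then stand; what a row does not reach is not made up. A row lasts 1/12 s, in which the tool goes at most 41.7 mm and 7.16 degrees, less where a joint would pass 70% of its speed; a pose out of reach is approached as far as the arm can. A call is refused whole if a number of a shift passes 0.0417 or a number of a turn 7.16, either way. A call with a gripper value outside its range is refused whole. The fingers move at their own pace and stop on an object; "grip_force" is the grip in N (left out, the last holds). Time passes only in rows, so rows that do not move let the fingers close, or fill a call up. It gives the time, the measured TCP pose, the force, the opening and the grip force at its end, in the units of the state.
- env.state(): the state, without advancing time (a new reading comes with each control period).
- get_image(name): name is "side" or "top" or "wrist"; returns a dict with "color" (400x640x3 uint8, red, green, blue), "fov_y" (degrees; the focal length in pixels is half the picture's height over the tangent of half this angle, whatever the lens; pixels are square), "cx", "cy" (the principal point, pixels), "k1" (the pictures are not rectified: a ray, as slopes to the right and down, at radius r is drawn at 1 + k1 r^2 times it, then the intrinsics apply), "R" (3x3) and "t" (3): a world point X has camera coordinates R X + t; the wrist camera has in their place "mount" (4x4, takes a point from camera to tool coordinates, whose origin is the TCP and whose axes are the flange's). Camera axes: x right, y down, z forward; pixel columns grow to the right and rows downward; lengths in m; the calibration is good to about 2 mm. A picture is of the moment at which its call begins: read the wrist's pose just before it. There is no depth.
- job.job_done(): hands the job in; it is judged then, once.
Trained networks look in a picture, given as the dict that the camera call returned (one of the last four; its "shot" number tells which), for a name from the list of things; names that differ only in an ending like _2 or _b are one class to them, and where a whole thing is asked for, a point or a joint stands for the part that bears it (a point fixed in the world has none). Each returns a list of dicts, best first, with "p" (0 to 1); they miss things now and then, are a little off and sometimes report something else, mostly with a low value. They report only what shows in the picture. A call takes as long as a camera call.
- find_in(label, picture): "point" ([column, row] in pixels, amid what is visible of it).
- cut_out(label, picture): "pixels" (400x640 bool, what is visible of it) and "point" ([column, row] in pixels, amid what is visible of it).
The state is a dict: "clock": time; "joints": joint angles; "joint_vel": joint speeds; "joint_efforts": joint torques, N m; "position": TCP position; "orientation": TCP orientation; "contact_force": force on the tool from outside, world axes, zero at the start; "torque": the same for the moment, N m; "opening": finger opening in m; "gripper_force": force on a finger pad.
Only numpy, scipy, OpenCV 4.12 (cv2) and the standard library are available. Lean on these libraries where they do the work, as an engineer would, in place of code of your own. Each camera call takes 0.05 s, during which the arm holds its last target. There are 200 camera calls.

## Working session

There is one attempt and no reset: what is moved stays moved. The work goes in short steps, Python scripts to look and compute and a tool call to move; the robot and the scene stay as the last step left them, time stands still between calls to the robot, and variables do not carry over. Pictures are saved under pics/ and viewed, at most 10 in all, crops included, and the job is handed in when it is done.

Besides the shell and the picture viewer there is one more tool, called after "Call:" as name([rows], argument=value, ...), one row to a line, values as JSON. apply_moves: Moves the arm, as the interface text tells. Its arguments: {"type":"object","properties":{"targets":{"type":"array","items":{"type":"array","items":{"type":"array","items":{"type":"number"}}}},"grip_force":{"type":"number"}},"required":["targets"]}

```bash
mkdir -p pics
cat > h.py <<'E'
import numpy as np, cv2
from bench import env, get_image, job, find_in, cut_out
from scipy.spatial.transform import Rotation as Ro
def ray(im,px,st=None):
    f=200/np.tan(np.radians(im["fov_y"])/2)
    d=(np.array(px,float)-[im["cx"],im["cy"]])/f
    u=d.copy()
    for _ in range(20): u=d/(1+im["k1"]*(u@u))
    v=np.array([u[0],u[1],1.])
    if "mount" in im:
        M=np.array(im["mount"]);R=Ro.from_quat(st["orientation"]).as_matrix()
        o=R@M[:3,3]+st["position"]; d=R@M[:3,:3]@v
    else:
        R=np.array(im["R"]);o=-R.T@np.array(im["t"]);d=R.T@v
    return o,d/np.linalg.norm(d)
def tri(rs):
    A=0;b=0
    for o,d in rs:
        P=np.eye(3)-np.outer(d,d);A=A+P;b=b+P@o
    x=np.linalg.solve(A,b)
    return x,[float(np.linalg.norm(np.cross(x-o,d))) for o,d in rs]
def atz(r,z): o,d=r; return o+d*(z-o[2])/d[2]
def proj(im,X,st=None):
    f=200/np.tan(np.radians(im["fov_y"])/2)
    if "mount" in im:
        M=np.array(im["mount"]);R=Ro.from_quat(st["orientation"]).as_matrix()
        c=M[:3,:3].T@(R.T@(np.array(X)-st["position"])-M[:3,3])
    else: c=np.array(im["R"])@X+np.array(im["t"])
    u=c[:2]/c[2]; return u*(1+im["k1"]*(u@u))*f+[im["cx"],im["cy"]]
def save(n,im): cv2.imwrite("pics/"+n+".png",im["color"][:,:,::-1])
E
python3 - <<'E'
from h import *
np.set_printoptions(precision=4,suppress=True)
print(env.state())
P={}
for n in ("side","top","wrist"):
    im=get_image(n);P[n]=im;save(n+"0",im)
    for l in ("vent","flap","knob","stay","pin_plate","green_dot_center","cleaner","valve","pot"):
        r=find_in(l,im)
        print(n,l,[(np.round(q["point"]),round(q["p"],2)) for q in r[:2]])
for n in P: print(n,P[n].get("t"),P[n].get("mount"))
a=cv2.vconcat([cv2.imread("pics/side0.png"),cv2.imread("pics/top0.png")])
E
```

```text
{'clock': 0.0, 'joints': array([ 1.1962,  0.6293,  0.0384,  1.5184, -0.027 ,  0.9963, -0.02  ]), 'joint_vel': array([-0.0012, -0.0001,  0.0013, -0.0009,  0.0006, -0.0008,  0.0008]), 'joint_efforts': array([  0.0003, -54.9722,   1.1432, -18.6632,  -0.0523,   0.0237,
         0.0001]), 'position': array([ 0.1974, -0.6186,  0.2236]), 'orientation': array([ 0.9881,  0.1538, -0.0001, -0.0009]), 'contact_force': array([-0.0852, -0.2545, -0.0453]), 'torque': array([-0.0162, -0.044 , -0.0394]), 'gripper_force': 0.0, 'opening': 0.09407065574482984}
side vent [(array([313., 259.]), 0.82)]
side flap [(array([346., 236.]), 0.63)]
side knob [(array([324., 234.]), 0.89)]
side stay []
side pin_plate [(array([311., 244.]), 0.75)]
side green_dot_center [(array([393., 280.]), 0.5)]
side cleaner [(array([295., 333.]), 0.68)]
side valve [(array([317., 182.]), 0.7)]
side pot [(array([271., 186.]), 0.53)]
top vent [(array([372., 224.]), 0.62)]
top flap [(array([388., 188.]), 0.89)]
top knob [(array([388., 209.]), 0.91), (array([472., 270.]), 0.23)]
top stay [(array([391., 210.]), 0.89)]
top pin_plate [(array([388., 187.]), 0.56)]
top green_dot_center [(array([410., 150.]), 0.57)]
top cleaner [(array([472., 269.]), 0.85)]
top valve [(array([256., 192.]), 0.7), (array([380., 228.]), 0.44)]
top pot [(array([306., 262.]), 0.87)]
wrist vent []
wrist flap []
wrist knob []
wrist stay []
wrist pin_plate []
wrist green_dot_center []
wrist cleaner []
wrist valve []
wrist pot []
side [-0.5833  0.2055  1.1134] None
top [0.038  0.6244 0.777 ] None
wrist None [[-0.0002 -0.9574 -0.2886  0.0837]
 [ 1.     -0.0006  0.0011 -0.0008]
 [-0.0012 -0.2886  0.9574 -0.16  ]
 [ 0.      0.      0.      1.    ]]
```

View pics/side0.png

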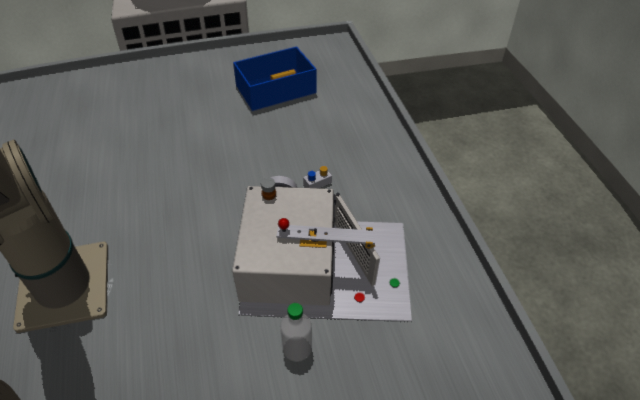

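View pics/top0.png

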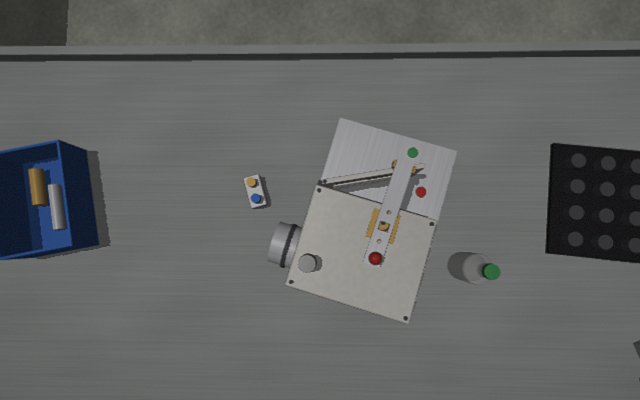

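Run:
```python
from h import *
np.set_printoptions(precision=4,suppress=True)
a=get_image("side");b=get_image("top")
for l in ("knob","pot","green_dot_center","pin_plate","flap","valve","cleaner"):
    p=[find_in(l,i) for i in (a,b)]
    if p[0] and p[1]: print(l,*tri([ray(a,p[0][0]["point"]),ray(b,p[1][0]["point"])]), [np.round(x[0]["point"],1) for x in p])
# colour blobs
for n,i in (("side",a),("top",b)):
    h=cv2.cvtColor(i["color"],cv2.COLOR_RGB2HSV)
    for c,m in (("red",(h[...,0]<6)|(h[...,0]>174)),("green",(h[...,0]>45)&(h[...,0]<85))):
        m=(m&(h[...,1]>130)&(h[...,2]>60)).astype(np.uint8)
        k,_,s,ce=cv2.connectedComponentsWithStats(m)
        for j in range(1,k):
            if s[j,4]>15: print(n,c,s[j],ce[j],atz(ray(i,ce[j]),0.003),atz(ray(i,ce[j]),0.158))
    print(n,"cam",ray(i,[320,200]))
```

```text
knob [ 0.5906 -0.0968  0.1347] [0.003025651204849571, 0.0030256512048496584] [array([323. , 233.8]), array([389.1, 211.6])]
pot [0.5013 0.0532 0.1441] [0.00034570453301755073, 0.0003457045330174808] [array([268.5, 187.3]), array([307. , 261.5])]
green_dot_center [ 0.5687 -0.0995  0.3327] [0.08872291850064014, 0.08872291850064037] [array([269.1, 186.9]), array([410.8, 152.2])]
pin_plate [ 0.5671 -0.0864  0.0864] [0.0011486433679431182, 0.0011486433679431928] [array([311.7, 245.9]), array([379.8, 226.2])]
flap [ 0.64   -0.0995  0.1058] [0.0014242690098236848, 0.0014242690098235928] [array([347.4, 238.5]), array([387.4, 189.5])]
valve [0.6446 0.1762 0.001 ] [0.0013812655871030532, 0.0013812655871031023] [array([317.1, 182.4]), array([255.9, 193.1])]
cleaner [ 0.4852 -0.2752  0.0623] [0.0037974213492610247, 0.0037974213492610043] [array([296.8, 336.8]), array([473.6, 270.9])]
side red [278 218  11  11  89] [283.2584 222.9101] [0.5303 0.0598 0.003 ] [ 0.5102 -0.0669  0.158 ]
side red [355 293  10   9  69] [359.1014 296.942 ] [ 0.6483 -0.1863  0.003 ] [ 0.6091 -0.2733  0.158 ]
side green [390 279   9   8  57] [394.1579 282.3684] [ 0.7362 -0.1697  0.003 ] [ 0.6828 -0.2594  0.158 ]
side green [288 303  15  13 159] [294.8491 309.2327] [ 0.505  -0.1819  0.003 ] [ 0.4889 -0.2696  0.158 ]
side cam (array([ 0.4052, -0.7262,  0.9646]), array([ 0.179 ,  0.6463, -0.7418]))
top red [416 187  10  10  75] [420.56 191.48] [ 0.6479 -0.1879  0.003 ] [ 0.6283 -0.1499  0.158 ]
top red [369 252  13  12 115] [374.9391 257.9565] [ 0.5023 -0.0868  0.003 ] [ 0.5098 -0.0676  0.158 ]
top green [409 148   8   9  55] [412.4909 152.1273] [ 0.736  -0.1719  0.003 ] [ 0.7    -0.1369  0.158 ]
top green [484 264  15  15 166] [491.5602 271.3916] [ 0.4762 -0.3345  0.003 ] [ 0.4886 -0.2693  0.158 ]
top cam (array([0.5425, 0.0164, 0.8369]), array([ 0.1022,  0.0199, -0.9946]))
```

Knob is at about (0.510, -0.067, 0.158), both views agreeing. The dots are at (0.736, -0.171) green and (0.648, -0.187) red. That gives a box yaw of about -17° with green as the wide opening, so the target is hole 3. I'll move above the knob.

Call:
apply_moves([
  [[0.0233,-0.0215,0,0,1],[0.0233,-0.0215,0,0,1],[0.0233,-0.0215,0,0,1],[0.0233,-0.0215,0,0,1],[0.0233,-0.0215,0,0,1],[0.0233,-0.0215,0,0,1],[0.0233,-0.0215,0,0,1],[0.0233,-0.0215,0,0,1],[0.0233,-0.0215,0,0,1],[0.0233,-0.0215,0,0,1]],
])

```text
clock: 3.13
position: [0.3548, -0.3423, 0.2247]
orientation: [0.988, 0.154, 0.0, 0.0]
contact_force: [1.0, -0.3, 0.1]
opening: 0.0941
gripper_force: 0.0
```

Call:
apply_moves([
  [[0.0233,-0.0215,0,0,1],[0.0233,-0.0215,0,0,1],[0.0233,-0.0215,0,0,1],[0.0233,-0.0215,0,0,1],[0.0233,-0.0215,0,0,1],[0.0233,-0.0215,0,0,1],[0.0233,-0.0215,0,0,1],[0.0233,-0.0215,0,0,1],[0.0233,-0.0215,0,0,1],[0.0233,-0.0215,0,0,1]],
])

```text
clock: 3.97
position: [0.5116, -0.0666, 0.2247]
orientation: [0.988, 0.154, 0.0, 0.0]
contact_force: [0.5, -0.3, -0.3]
opening: 0.0942
gripper_force: 0.0
```

Call:
apply_moves([
  [[0,0,0,4,1],[0,0,0,4,1],[0,0,0,4,1],[0,0,0,4,1],[0,0,0,4,1],[0,0,0,4,1],[0,0,0,4,1],[0,0,0,4,1],[0,0,0,3,1],[0,0,0,0,1]],
])

```text
clock: 4.8
position: [0.511, -0.068, 0.2246]
orientation: [0.989, -0.151, 0.0, 0.0]
contact_force: [1.0, -1.4, 0.1]
opening: 0.0939
gripper_force: 0.0
```

Run:
```python
from h import *
np.set_printoptions(precision=4,suppress=True)
s=env.state(); im=get_image("wrist"); save("w1",im)
R=Ro.from_quat(s["orientation"]).as_matrix()
print(s["clock"],s["position"],s["orientation"],R[:,0],s["joints"])
for l in ("knob","pin_plate","stay"):
    c=cut_out(l,im); print(l,[(q["point"],q["p"],q["pixels"].sum()) for q in c[:2]])
c=cut_out("knob",im)
if c: print(atz(ray(im,c[0]["point"],s),.158))
```

```text
4.8 [ 0.511  -0.068   0.2246] [ 0.9885 -0.1511  0.0002  0.0001] [ 0.9543 -0.2987  0.0003] [-0.0265  0.4396  0.1482  1.8921 -0.0862  0.8157 -1.7072]
knob [([322.1, 101.3], 0.77, np.int64(8775))]
pin_plate [([321.4, 140.3], 0.71, np.int64(1866))]
stay [([319.3, 99.3], 0.8, np.int64(8425))]
[ 0.5966 -0.0975  0.158 ]
```

View pics/w1.png

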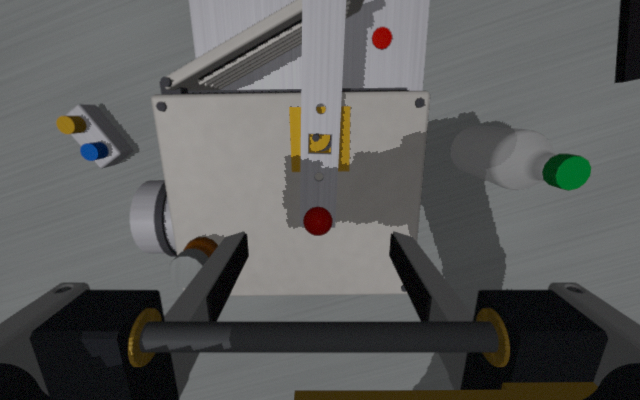

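The wrist view shows the knob at (318,221), hole 3 at (319,177), hole 2 at (319,142) with the collar visible through it, and hole 1 at (321,109). The pot is near (200,245). I'll zoom in on hole 2 and fix the geometry.

Run:
```python
from h import *
np.set_printoptions(precision=4,suppress=True)
s=env.state(); im=get_image("wrist")
c=im["color"][:,:,::-1]
cv2.imwrite("pics/w1c.png",cv2.resize(c[95:240,270:370],None,fx=5.5,fy=4,interpolation=cv2.INTER_CUBIC) if 0 else cv2.resize(c[95:240,270:370],None,fx=4,fy=4,interpolation=cv2.INTER_CUBIC))
h=cv2.cvtColor(im["color"],cv2.COLOR_RGB2HSV)
m=(((h[...,0]<6)|(h[...,0]>174))&(h[...,1]>130)).astype(np.uint8)
k,_,S,ce=cv2.connectedComponentsWithStats(m)
for j in range(1,k):
    if S[j,4]>50: print(S[j],ce[j],atz(ray(im,ce[j],s),.158),atz(ray(im,ce[j],s),.003))
A=atz(ray(im,[161,106],s),.12);B=atz(ray(im,[420,103],s),.12);print("screws",A,B,np.degrees(np.arctan2(*(A-B)[1::-1]))-90)
for p in ([319,177],[319,142],[321,109]): print(atz(ray(im,p,s),.136))
```

```text
[372  27  20  22 334] [381.8503  37.6018] [ 0.6242 -0.1488  0.158 ] [ 0.6472 -0.1875  0.003 ]
[304 207  28  28 616] [317.4253 220.5877] [ 0.5093 -0.0666  0.158 ] [ 0.4537 -0.0489  0.003 ]
screws [0.6349 0.0343 0.12  ] [ 0.5715 -0.1774  0.12  ] -16.664479023151273
[ 0.539  -0.0772  0.136 ]
[ 0.5673 -0.086   0.136 ]
[ 0.5918 -0.0953  0.136 ]
```

View pics/w1c.png

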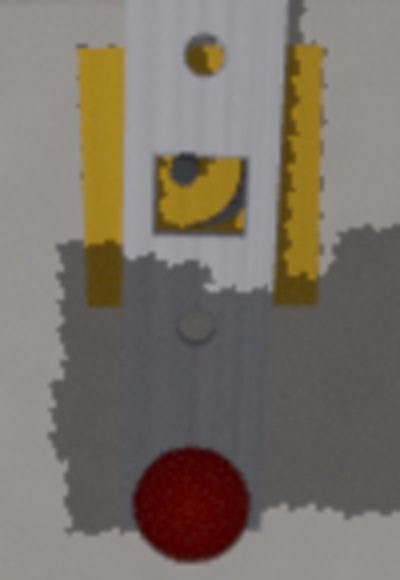

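The pin tip shows at about (316,137), against hole 2's flap-side edge and ~3 mm left of centre. I'll compute the geometry model.

```bash
cat > g.py <<'E'
from h import *
from scipy.optimize import least_squares, brentq
np.set_printoptions(precision=4,suppress=True)
def box(): # dots narrow(red), wide(green)
    l=np.array([[.164,-.098],[.243,-.057]]);w=np.array([[.6478,-.1872],[.7361,-.1708]])
    f=lambda q:(l@Rz(q[2]).T+q[:2]-w).ravel()
    return least_squares(f,[.52,-.045,-.29]).x
def Rz(a): return np.array([[np.cos(a),-np.sin(a)],[np.sin(a),np.cos(a)]])
Q=box()
W=lambda p:Rz(Q[2])@np.array(p)+Q[:2]
L=lambda w:Rz(Q[2]).T@(np.array(w)-Q[:2])
piv=lambda th:W([.110+.15*np.sin(th+.47),.105-.15*np.cos(th+.47)])
def bar_from(pt,d):  # bar with centre-line point pt at distance d from pivot -> theta,unit u(flap->free)
    th=brentq(lambda t:np.linalg.norm(piv(t)-pt)-d,-.47,.6); u=(pt-piv(th))/d; return th,u
E
python3 - <<'E'
from g import *
s=env.state(); im=get_image("wrist")
print("box",Q,"plate",W([.06,-.025]))
pin=atz(ray(im,[316,136.8],s),.143)[:2]; print("pin",pin,L(pin))
K=np.array([.5095,-.0668]); th,u=bar_from(K,.178); v=np.array([-u[1],u[0]])
print("now th",th,"baryaw",np.degrees(np.arctan2(*(-u)[::-1])),"pin rel hole2 along,lat",(pin-(K-.06*u))@u,(pin-(K-.06*u))@v)
th3,u3=bar_from(pin,.146); print("tgt th",th3,"knob",pin+.032*u3,"yaw",np.degrees(np.arctan2(*(-u3)[::-1])),"du",(pin+.032*u3-K)@u,(pin+.032*u3-K)@v)
R=Ro.from_quat(s["orientation"]).as_matrix(); print("tool shift to knob",R.T@(np.array([*K,.160])-s["position"]))
E
```

```text
box [ 0.5198 -0.0457 -0.2951] plate [ 0.5699 -0.087 ]
pin [ 0.5725 -0.0851] [ 0.0619 -0.0224]
now th -0.028068942879811497 baryaw -19.283092006806303 pin rel hole2 along,lat -0.005548392319695266 -0.0035427910087958243
tgt th 0.23619281411080614 knob [ 0.5412 -0.0786] yaw -11.69549726803542 du -0.03382857944928625 0.000682545837685043
tool shift to knob [-0.0017 -0.0007  0.0645]
```

Call:
apply_moves([
  [[-0.0017,-0.0007,0.007,1.9,1],[0,0,0.01,0,0.8],[0,0,0.01,0,0.7],[0,0,0.01,0,0.6],[0,0,0.01,0,0.5],[0,0,0.01,0,0.5],[0,0,0.005,0,0.5],[0,0,0,0,0.45],[0,0,0,0,0.45],[0,0,0,0,0.45]],
], grip_force=30)

```text
clock: 5.98
position: [0.5098, -0.0669, 0.1628]
orientation: [0.986, -0.167, 0.0, -0.0]
contact_force: [-0.5, -0.0, -0.5]
opening: 0.0428
gripper_force: 0.0
```

Call:
apply_moves([
  [[0,0,0,0,0.35],[0,0,0,0,0.3],[0,0,0,0,0.2],[0,0,0,0,0.1],[0,0,0,0,0],[0,0,0,0,0],[0,0,0,0,0],[0,0,0,0,0],[0,0,0,0,0],[0,0,0,0,0]],
], grip_force=30)

```text
clock: 6.82
position: [0.5097, -0.0667, 0.1627]
orientation: [0.986, -0.167, 0.0, -0.0]
contact_force: [0.0, 0.3, 3.5]
opening: 0.0224
gripper_force: 30.0
```

Call:
apply_moves([
  [[0,0.001,0,0,0],[0,0.001,0,0,0],[0,0.001,0,0,0],[0,0,0,0,0],[0,0,0,0,0],[0,0,0,0,0],[0,0,0,0,0],[0,0,0,0,0],[0,0,0,0,0],[0,0,0,0,0]],
])

```text
clock: 7.65
position: [0.5091, -0.0689, 0.1627]
orientation: [0.986, -0.166, 0.001, -0.0]
contact_force: [2.2, 5.2, 3.3]
opening: 0.0223
gripper_force: 30.0
```

Call:
apply_moves([
  [[0,0.001,0,0,0],[0,0,0,0,0],[0,0,0,0,0],[0,0,0,0,0],[0,0,0,0,0],[0,0,0,0,0],[0,0,0,0,0],[0,0,0,0,0],[0,0,0,0,0],[0,0,0,0,0]],
])

```text
clock: 8.48
position: [0.5087, -0.0699, 0.1627]
orientation: [0.986, -0.166, 0.001, -0.0]
contact_force: [1.2, 5.5, 4.2]
opening: 0.0226
gripper_force: 30.0
```

Call:
apply_moves([
  [[0,0.0005,0,0,0],[0,0,0,0,0],[0,0,0,0,0],[0,0.0005,0,0,0],[0,0,0,0,0],[0,0,0,0,0],[0,0,0,0,0],[0,0,0,0,0],[0,0,0,0,0],[0,0,0,0,0]],
])

```text
clock: 9.32
position: [0.5085, -0.0706, 0.1626]
orientation: [0.986, -0.166, 0.001, -0.001]
contact_force: [1.3, 4.7, 2.8]
opening: 0.0226
gripper_force: 30.0
```

Call:
apply_moves([
  [[0,0.001,0,0,0],[0,0,0,0,0],[0,0,0,0,0],[0,0,0,0,0],[0,0,0,0,0],[0,0,0,0,0],[0,0,0,0,0],[0,0,0,0,0],[0,0,0,0,0],[0,0,0,0,0]],
])

```text
clock: 10.15
position: [0.5082, -0.0716, 0.1626]
orientation: [0.986, -0.166, 0.001, -0.0]
contact_force: [3.1, 5.5, 3.4]
opening: 0.0223
gripper_force: 30.0
```

Call:
apply_moves([
  [[0,0.001,0,0,0],[0,0,0,0,0],[0,0,0,0,0],[0,0,0,0,0],[0,0,0,0,0],[0,0,0,0,0],[0,0,0,0,0],[0,0,0,0,0],[0,0,0,0,0],[0,0,0,0,0]],
])

```text
clock: 10.98
position: [0.5081, -0.072, 0.1626]
orientation: [0.986, -0.166, 0.001, -0.001]
contact_force: [1.8, 5.8, 3.6]
opening: 0.0224
gripper_force: 30.0
```

Call:
apply_moves([
  [[0,0.001,0,0,0],[0,0,0,0,0],[0,0,0,0,0],[0,0,0,0,0],[0,0,0,0,0],[0,0,0,0,0],[0,0,0,0,0],[0,0,0,0,0],[0,0,0,0,0],[0,0,0,0,0]],
])

```text
clock: 11.82
position: [0.5081, -0.0723, 0.1627]
orientation: [0.986, -0.166, 0.001, -0.001]
contact_force: [2.8, 8.0, 2.3]
opening: 0.0225
gripper_force: 30.0
```

Run:
```python
from g import *
s=env.state(); im=get_image("wrist"); print(s["position"],s["contact_force"],s["torque"],s["orientation"])
cv2.imwrite("pics/w2c.png",cv2.resize(im["color"][80:280,230:410,::-1],None,fx=3,fy=3,interpolation=cv2.INTER_CUBIC))
```

```text
[ 0.5081 -0.0723  0.1627] [2.7608 8.0284 2.2857] [ 1.8217 -0.7115  0.3542] [ 0.9862 -0.1656  0.0009 -0.0012]
```

View pics/w2c.png

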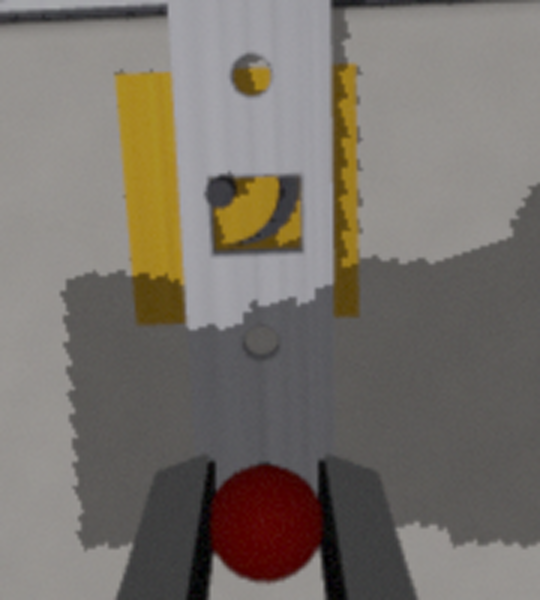

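The pin is now in the flap-side left corner of hole 2, so it is touched on both sides. That fixes the pin relative to the grip, and I'll compute the waypoints from it.

```bash
cat >> g.py <<'E'
KC=np.array([.5082,-.0719]); _th,_u=bar_from(KC,.178); _v=np.array([-_u[1],_u[0]])
PIN=KC-.06*_u-.005*_u-.0065*_v
def way(t,dx=0,dy=0,r=.146):  # knob xyz (TCP) with hole at distance r over PIN(+d in bar frame), tilt t
    c,s=np.cos(t),np.sin(t)
    p=PIN.copy()
    for _ in range(2):
        th,u=bar_from(p,r*c); v=np.array([-u[1],u[0]]); p=PIN+dx*u+dy*v
    th,u=bar_from(p,r*c)
    k=p+u*((.178-r)*c-.025*s)
    return np.array([*k,.133+.178*s+.025*c+.0047]),np.degrees(np.arctan2(-u[1],-u[0])),th
def rel(t,**k):
    s=env.state();R=Ro.from_quat(s["orientation"]).as_matrix();x,y,th=way(t,**k)
    yaw=np.degrees(np.arctan2(R[1,0],R[0,0])); return R.T@(x-s["position"])*1000,"turn(tool)",yaw-y,"th",th,x
E
python3 - <<'E'
from g import *
s=env.state();print(s["position"],s["contact_force"],"pin",PIN,L(PIN))
print("h2 mid",rel(0,r=.118)); print("h2 lifted",rel(.15,r=.118))
for t in (.15,.11,.09,.05,0): print(t,*rel(t))
E
```

```text
[ 0.508  -0.0723  0.1626] [3.2666 8.2444 2.9906] pin [ 0.5721 -0.0853] [ 0.0616 -0.0227]
h2 mid (array([ 4.8262, -9.0699, -0.0344]), 'turn(tool)', np.float64(0.3913319715600636), 'th', 0.011717281390118519, array([ 0.5156, -0.0653,  0.1627]))
h2 lifted (array([  9.2727,  -9.4691, -26.3471]), 'turn(tool)', np.float64(0.7655862345833668), 'th', 0.0015124977390429146, array([ 0.5198, -0.0664,  0.189 ]))
0.15 [ 37.1567  -5.3629 -26.3223] turn(tool) -6.922552778296035 th 0.21994783517211275 [ 0.5449 -0.0794  0.189 ]
0.11 [ 36.0119  -5.101  -19.3945] turn(tool) -7.131145015565972 th 0.22609685500855436 [ 0.5437 -0.0793  0.1821]
0.09 [ 35.4556  -4.9813 -15.9033] turn(tool) -7.2114765045721665 th 0.22846757749362523 [ 0.5431 -0.0792  0.1786]
0.05 [34.376  -4.7673 -8.873 ] turn(tool) -7.3240387737399555 th 0.2317919529321041 [ 0.5421 -0.079   0.1716]
0 [33.0895 -4.5528 -0.0101] turn(tool) -7.374327088373391 th 0.2332780764888116 [ 0.5408 -0.0788  0.1627]
```

Call:
apply_moves([
  [[0.0005,-0.0015,0,0,0],[0.0005,-0.0015,0,0,0],[0.0005,-0.0015,0,0,0],[0.0005,-0.0015,0,0,0],[0.0005,-0.0015,0,0,0],[0.0005,-0.0015,0,0,0],[0.0005,-0.001,0,0,0],[0.0005,-0.001,0,0,0],[0.0005,0,0,0,0],[0.0005,0,0,0,0]],
], grip_force=40)

```text
clock: 12.7
position: [0.509, -0.0699, 0.1622]
orientation: [0.986, -0.168, -0.005, 0.003]
contact_force: [-10.7, -4.3, 15.9]
opening: 0.0223
gripper_force: 40.0
```

Call:
apply_moves([
  [[0,0,0,0,0],[0.0002,0,-0.002,0,0],[0.0002,0,-0.002,0,0],[0.0002,0,-0.002,0,0],[0.0002,0,-0.002,0,0],[0.0002,0,-0.002,0,0],[0,0,0,0,0],[0,0,0,0,0],[0,0,0,0,0],[0,0,0,0,0]],
])

```text
clock: 13.53
position: [0.5159, -0.066, 0.1724]
orientation: [0.986, -0.167, -0.0, 0.0]
contact_force: [-3.3, 1.0, -1.2]
opening: 0.0219
gripper_force: 40.0
```

Run:
```python
from g import *
s=env.state();print(s["position"],s["contact_force"],s["opening"])
im=get_image("wrist")
cv2.imwrite("pics/w3c.png",cv2.resize(im["color"][60:260,230:410,::-1],None,fx=3,fy=3,interpolation=cv2.INTER_CUBIC))
t=np.arcsin((s["position"][2]-.1627)/.178);print(t,rel(t,r=.118),rel(.15,r=.118))
```

```text
[ 0.5159 -0.066   0.1724] [-3.319   0.9749 -1.2325] 0.02188802400095898
0.054293389256075936 (array([ 0.8535, -0.5133,  0.0402]), 'turn(tool)', np.float64(0.29869012884224944), 'th', 0.010376911604148945, array([ 0.5169, -0.0657,  0.1723])) (array([  3.8154,  -0.8114, -16.6574]), 'turn(tool)', np.float64(0.6238922076650759), 'th', 0.0015124977390429146, array([ 0.5198, -0.0664,  0.189 ]))
```

View pics/w3c.png

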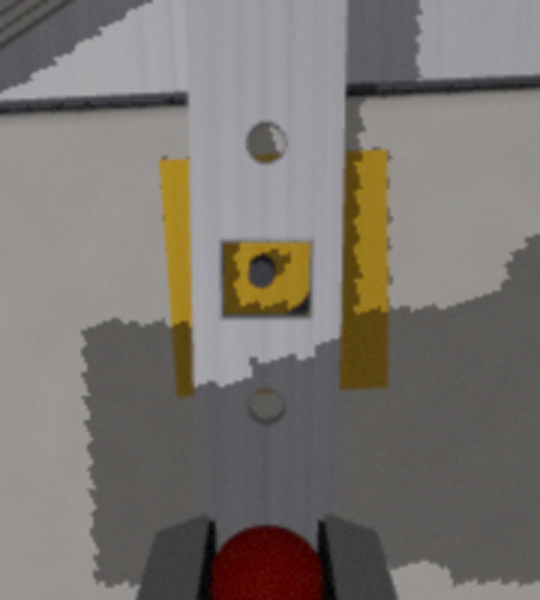

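The bar is lifted about 10 mm at the knob and the pin (262,270 in the crop) sits in mid-hole 2. I'll continue lifting clear.

Call:
apply_moves([
  [[0.0004,0,-0.002,0,0],[0.0004,0,-0.002,0,0],[0.0004,0,-0.002,0,0],[0.0004,0,-0.002,0,0],[0.0004,0,-0.002,0,0],[0.0004,0,-0.002,0,0],[0.0004,0,-0.002,0,0],[0.0004,0,-0.0025,0,0],[0.0005,0,-0.002,0,0],[0,0,0,0,0]],
])

```text
clock: 14.42
position: [0.5199, -0.0671, 0.1914]
orientation: [0.986, -0.167, 0.0, -0.0]
contact_force: [-3.5, 1.5, -2.1]
opening: 0.0223
gripper_force: 40.0
```

Run:
```python
from g import *
s=env.state();print(s["position"],s["contact_force"],s["opening"])
print(rel(.16,r=.118));print(rel(.15));print(rel(.11))
```

```text
[ 0.5199 -0.0671  0.1914] [-3.483   1.4633 -2.1381] 0.022286905884847833
(array([ 0.037 , -0.7012,  0.7001]), 'turn(tool)', np.float64(0.6856012056421079), 'th', 0.00011119309664996925, array([ 0.5202, -0.0665,  0.1907]))
(array([27.5891,  3.3873,  2.4378]), 'turn(tool)', np.float64(-7.054075372257143), 'th', 0.21994783517211275, array([ 0.5449, -0.0794,  0.189 ]))
(array([26.4489,  3.6363,  9.3668]), 'turn(tool)', np.float64(-7.26266760952708), 'th', 0.22609685500855436, array([ 0.5437, -0.0793,  0.1821]))
```

Call:
apply_moves([
  [[0.003,0.0006,0,-0.8,0],[0.003,0.0006,0,-0.8,0],[0.003,0.0006,0,-0.8,0],[0.003,0.0006,0,-0.8,0],[0.003,0.0006,0,-0.8,0],[0.003,0.0005,0,-0.8,0],[0.003,0.0005,0,-0.8,0],[0.003,0.0005,0,-0.8,0],[0.0033,0.0006,0,-0.7,0],[0,0,0,0,0]],
])

```text
clock: 15.25
position: [0.5451, -0.0798, 0.191]
orientation: [0.994, -0.105, 0.0, 0.0]
contact_force: [-3.4, 2.2, -0.6]
opening: 0.0221
gripper_force: 40.0
```

Call:
apply_moves([
  [[0,0,0.001,0,0],[0,0,0.001,0,0],[-0.0002,0,0.001,0,0],[-0.0002,0,0.001,0,0],[-0.0002,0,0.001,0,0],[0,0,0,0,0],[0,0,0,0,0],[0,0,0,0,0],[0,0,0,0,0],[0,0,0,0,0]],
])

```text
clock: 16.08
position: [0.5437, -0.0793, 0.186]
orientation: [0.994, -0.105, -0.0, -0.0]
contact_force: [-4.7, 1.2, -1.0]
opening: 0.0222
gripper_force: 40.0
```

Run:
```python
from g import *
s=env.state();print(s["position"],s["contact_force"],s["opening"])
im=get_image("wrist")
cv2.imwrite("pics/w4c.png",cv2.resize(im["color"][60:260,230:410,::-1],None,fx=3,fy=3,interpolation=cv2.INTER_CUBIC))
for t in (.13,.1,.09,.05,0):print(t,*rel(t))
for z in (.143,.130): print(proj(im,[*PIN,z],s))
```

```text
[ 0.5437 -0.0793  0.186 ] [-4.723   1.1967 -0.9969] 0.022243985858860046
0.13 [ 0.5776 -0.1178  0.4289] turn(tool) -0.06826555031142512 th 0.22325618550689527 [ 0.5443 -0.0793  0.1856]
0.1 [-0.2763 -0.0455  5.6476] turn(tool) -0.20675376381725385 th 0.2273410870482289 [ 0.5434 -0.0792  0.1803]
0.09 [-0.5551 -0.0247  7.3959] turn(tool) -0.2449184694238884 th 0.22846757749362523 [ 0.5431 -0.0792  0.1786]
0.05 [-1.6404  0.0407 14.4282] turn(tool) -0.3574807385916774 th 0.2317919529321041 [ 0.5421 -0.079   0.1716]
0 [-2.9278  0.0774 23.2935] turn(tool) -0.40776905322511325 th 0.2332780764888116 [ 0.5408 -0.0788  0.1627]
[318.4601 191.2871]
[318.4362 186.8183]
```

View pics/w4c.png

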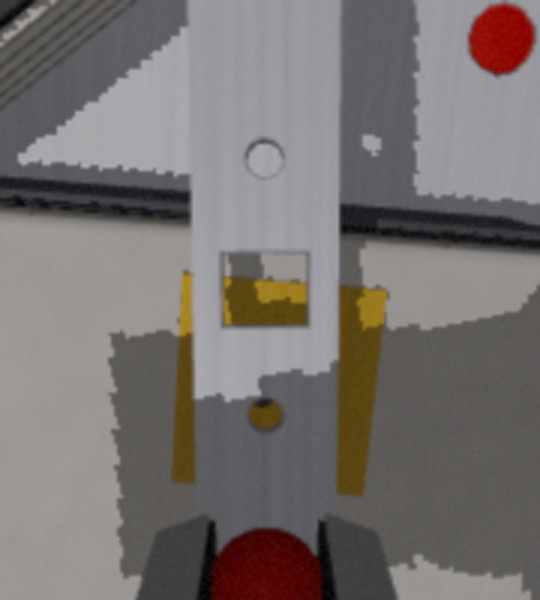

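Hole 3 (265,414 in the crop) shows the pin tip at its upper edge (265,402). The knob has slipped about 1 mm back in the grip, so I'll correct by +1.1 mm in x and descend gently.

Call:
apply_moves([
  [[0.0008,0,0.001,-0.2,0],[0,0,0.001,0,0],[0,0,0.001,0,0],[0,0,0.001,0,0],[0,0,0.001,0,0],[0,0,0.001,0,0],[0,0,0.001,0,0],[-0.0002,0,0.001,0,0],[-0.0002,0,0.001,0,0],[0,0,0,0,0]],
])

```text
clock: 16.97
position: [0.544, -0.0792, 0.1768]
orientation: [0.995, -0.103, -0.0, -0.0]
contact_force: [-5.6, 2.9, -0.1]
opening: 0.0222
gripper_force: 40.0
```

Run:
```python
from g import *
s=env.state();print(s["position"],s["contact_force"],s["opening"])
im=get_image("wrist")
cv2.imwrite("pics/w5c.png",cv2.resize(im["color"][150:240,270:370,::-1],None,fx=6,fy=6,interpolation=cv2.INTER_CUBIC))
for t in (.09,.08,.05,0):print(t,*rel(t))
```

```text
[ 0.544  -0.0792  0.1768] [-5.5816  2.924  -0.126 ] 0.02224987090809344
0.09 [-0.7838  0.1987 -1.7164] turn(tool) -0.01629687310813921 th 0.22846757749362523 [ 0.5431 -0.0792  0.1786]
0.08 [-1.059   0.2169  0.0361] turn(tool) -0.05045540424153927 th 0.2294761003155914 [ 0.5429 -0.0792  0.1768]
0.05 [-1.8667  0.2608  5.3163] turn(tool) -0.1288591422759282 th 0.2317919529321041 [ 0.5421 -0.079   0.1716]
0 [-3.151   0.2936 14.1821] turn(tool) -0.17914745690936407 th 0.2332780764888116 [ 0.5408 -0.0788  0.1627]
```

View pics/w5c.png

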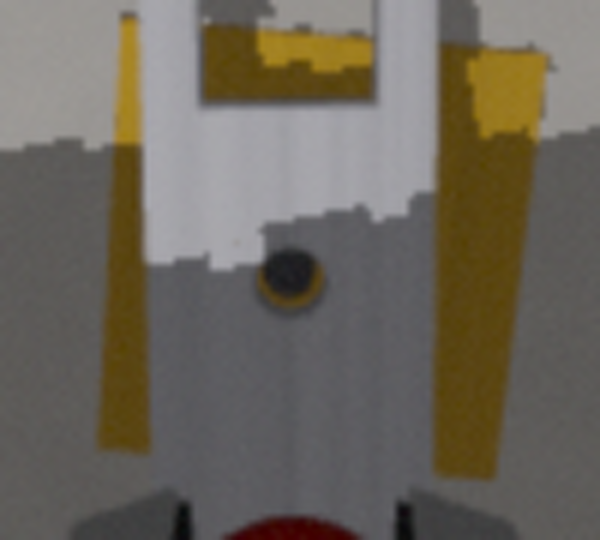

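Pin tip (289,273) sits inside hole 3 (291,281), centred once parallax is allowed for, and the forces are low. I'll continue down.

Call:
apply_moves([
  [[-0.0001,0,0.0007,0,0],[-0.0001,0,0.0007,0,0],[-0.0001,0,0.0007,0,0],[-0.0001,0,0.0007,0,0],[-0.0001,0,0.0007,0,0],[-0.0001,0,0.0005,0,0],[0,0,0,0,0],[0,0,0,0,0],[0,0,0,0,0],[0,0,0,0,0]],
])

```text
clock: 17.85
position: [0.5435, -0.079, 0.173]
orientation: [0.995, -0.103, -0.0, -0.0]
contact_force: [-4.8, 3.0, -1.1]
opening: 0.0221
gripper_force: 40.0
```

Call:
apply_moves([
  [[-0.0001,0,0.0007,0,0],[-0.0001,0,0.0007,0,0],[-0.0001,0,0.0007,0,0],[-0.0001,0,0.0007,0,0],[-0.0001,0,0.0007,0,0],[-0.0001,0,0.0007,0,0],[-0.0001,0,0.0007,0,0],[0,0,0,0,0],[0,0,0,0,0],[0,0,0,0,0]],
])

```text
clock: 18.68
position: [0.5428, -0.0789, 0.1681]
orientation: [0.995, -0.103, -0.0, -0.0]
contact_force: [-5.1, 1.8, 0.1]
opening: 0.0222
gripper_force: 40.0
```

Call:
apply_moves([
  [[-0.0001,0,0.0007,0,0],[-0.0001,0,0.0007,0,0],[-0.0001,0,0.0007,0,0],[-0.0001,0,0.0007,0,0],[-0.0001,0,0.0007,0,0],[-0.0001,0,0.0007,0,0],[-0.0001,0,0.0007,0,0],[0,0,0.0004,0,0],[0,0,0,0,0],[0,0,0,0,0]],
])

```text
clock: 19.52
position: [0.5422, -0.0787, 0.1629]
orientation: [0.995, -0.103, -0.0, -0.0]
contact_force: [-5.9, 2.1, 0.2]
opening: 0.0222
gripper_force: 40.0
```

Call:
apply_moves([
  [[-0.0002,0,0.0004,0,0],[-0.0002,0,0.0004,0,0],[-0.0002,0,0.0004,0,0],[-0.0002,0,0,0,0],[-0.0002,0,0,0,0],[0,0,0,0,0],[0,0,0,0,0],[0,0,0,0,0],[0,0,0,0,0],[0,0,0,0,0]],
])

```text
clock: 20.35
position: [0.5422, -0.0787, 0.1628]
orientation: [0.995, -0.103, 0.001, -0.0]
contact_force: [-6.1, 1.5, 5.7]
opening: 0.0224
gripper_force: 40.0
```

Call:
apply_moves([
  [[0,0,-0.0008,0,0],[-0.0004,0,0,0,0],[-0.0004,0,0,0,0],[-0.0004,0,0,0,0],[0,0,0,0,0],[0,0,0,0,0],[0,0,0,0,0],[0,0,0.0008,0,0],[0,0,0,0,0],[0,0,0,0,0]],
])

```text
clock: 21.18
position: [0.5413, -0.0786, 0.1627]
orientation: [0.995, -0.104, 0.001, -0.0]
contact_force: [-3.1, 2.5, 8.4]
opening: 0.0225
gripper_force: 40.0
```

Run:
```python
from g import *
s=env.state();print(s["position"],s["contact_force"],s["opening"])
im=get_image("wrist")
cv2.imwrite("pics/w6c.png",cv2.resize(im["color"][100:280,220:420,::-1],None,fx=4,fy=3.3,interpolation=cv2.INTER_CUBIC) if 0 else cv2.resize(im["color"][100:280,220:420,::-1],None,fx=3.3,fy=3.3,interpolation=cv2.INTER_CUBIC))
```

```text
[ 0.5413 -0.0786  0.1627] [-3.1486  2.5339  8.3847] 0.02254081205752736
```

View pics/w6c.png

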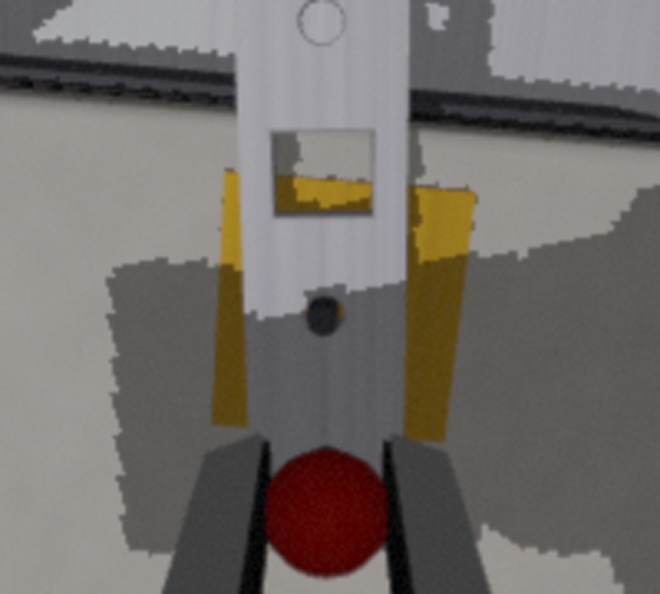

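The pin fills hole 3 (322,315 in the crop), the knob height equals the seated height, and the collar pushes back. I'll relax the force, open, and withdraw upward.

Call:
apply_moves([
  [[-0.0003,0,-0.0005,0,0],[-0.0003,0,-0.0005,0,0],[0,0,0,0,0],[0,0,0,0,0.2],[0,0,0,0,0.25],[0,0,0,0,0.3],[0,0,0,0,0.4],[0,0,0,0,0.45],[0,0,0,0,0.45],[0,0,0,0,0.45]],
])

```text
clock: 22.07
position: [0.5393, -0.0788, 0.1624]
orientation: [0.995, -0.104, -0.0, 0.0]
contact_force: [0.2, -0.2, 0.2]
opening: 0.0421
gripper_force: 0.0
```

Call:
apply_moves([
  [[0,0,0,0,0.45],[0,0,-0.003,0,0.45],[0,0,-0.005,0,0.45],[0,0,-0.01,0,0.5],[0,0,-0.015,0,0.5],[0,0,-0.02,0,0.5],[0,0,-0.02,0,0.5],[0,0,-0.02,0,0.5],[0,0,0,0,0.5],[0,0,0,0,0.5]],
])

```text
clock: 22.9
position: [0.5403, -0.0786, 0.2572]
orientation: [0.995, -0.104, 0.002, -0.0]
contact_force: [-0.2, 0.1, -0.1]
opening: 0.0473
gripper_force: 0.0
```

Run:
```python
from g import *
s=env.state();print(s["clock"],s["position"],s["contact_force"],s["opening"])
im=get_image("wrist");a=get_image("side");b=get_image("top")
S=lambda i,y,x,f:cv2.resize(i["color"][y[0]:y[1],x[0]:x[1],::-1],None,fx=f,fy=f,interpolation=cv2.INTER_CUBIC)
A=S(im,(0,300),(150,550),1);B=S(a,(150,330),(220,420),2)
A=cv2.resize(A,(400,300));B=cv2.resize(B,(400,360))[:300]
cv2.imwrite("pics/fin.png",np.vstack([np.hstack([A,B]),np.hstack([cv2.resize(S(b,(110,290),(270,510),1),(400,300)),cv2.resize(S(im,(100,250),(220,420),2),(400,300))])]))
def red(i,st=None):
    h=cv2.cvtColor(i["color"],cv2.COLOR_RGB2HSV);m=(((h[...,0]<6)|(h[...,0]>174))&(h[...,1]>130)&(h[...,2]>60)).astype(np.uint8)
    k,_,T,c=cv2.connectedComponentsWithStats(m);return [c[j] for j in range(1,k) if T[j,4]>40]
for p in red(a):
    for q in red(b):
        x,e=tri([ray(a,p),ray(b,q)]); 
        if e[0]<.004: print("red",x,e)
print(way(0)[0],way(0)[2])
```

```text
22.9 [ 0.5403 -0.0786  0.2572] [-0.244   0.136  -0.1094] 0.04732050614655311
[ 0.5408 -0.0788  0.1627] 0.2332780764888116
```

View pics/fin.png

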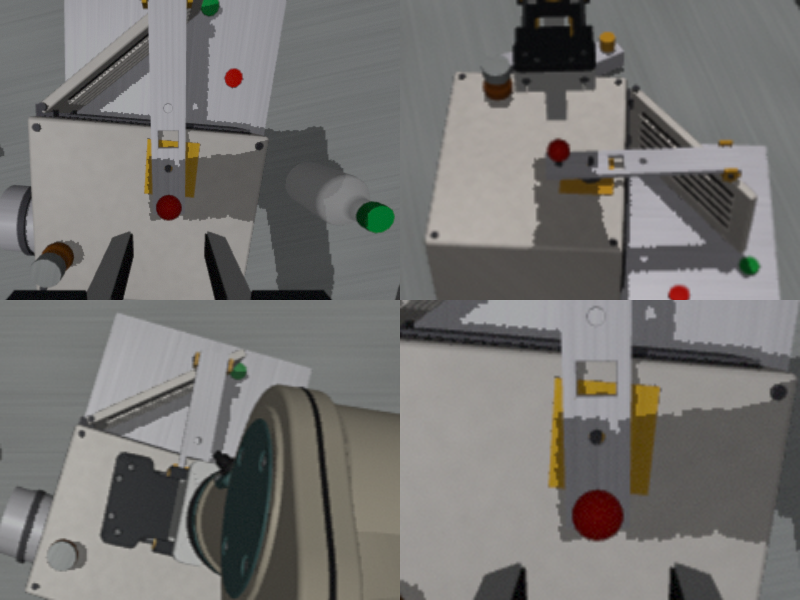

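The stay sits level with the pin through hole 3. The flap points at the green dot, and the gripper is clear, touching nothing. I'm handing it in.

```bash
python3 -c "
from bench import job
print(job.job_done())"
```

```text
the job is handed in; nothing more can be done
None
```

The stay now sits on hole 3, down on the collar and holding the flap at the green dot by itself; the job was handed in at about 23 s, with the bottle, valve block and pot left alone.

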